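# Put the espresso tools back in their organiser

## Task

Put the espresso tools away in the pale wooden seats on the dark wooden board: the round-footed tamper upright in the round seat, the plain handle-less dosing cup upright in the closed square seat, and the portafilter level in the slotted seat with its thick handle lying in the slot. Set each one down flat on its seat's floor, without dropping it, and leave the square-footed cookie press, the mug with a handle and the thin-handled measuring scoop where they are.

Things in the scene. Friction and masses are not known exactly. Their poses are not given: they have to be found in the camera images.
- portafilter: Espresso portafilter, level: round open steel head 66 mm across, 36 mm high, and a THICK straight black handle, 24 mm wide and high. Origin: centre of the head's underside, z up. The handle runs along its own +x, from 51 to 166 mm, middle line 26 mm above the underside. About 0.4 kg, balanced about 12 mm from the origin: grip the handle firmly close to the head (62 mm from the origin).
- tamper: Coffee tamper standing upright: ROUND steel foot 54 mm across and 24 mm high with a dark wooden knob handle on top; 80 mm high in all. The knob is 34 mm across between 54 and 72 mm above the underside. Origin: centre of the underside; z up. About 0.3 kg.
- dosing_cup: Dosing cup: plain straight open steel cup WITHOUT handle, 54 mm across outside, 60 mm high, wall 3 mm, standing mouth up. Origin: centre of the underside; z up. About 0.13 kg.
- ring_seat: Fixed pale wooden ROUND seat with a black floor on the dark wooden board, for the tamper: 92 mm across, round recess 76 mm across, wall 22 mm high, floor 4 mm above the origin. Origin: centre of its underside, 8 mm above the counter. Its x, y axes are the board's; the three seats stand in a row along the board's y, 94 mm apart, in varying order.
- square_seat: Fixed pale wooden SQUARE seat closed on all four sides, on the same board, for the dosing cup: 92 mm square outside, 76 mm square recess, wall 22 mm high, floor 4 mm above the origin. Origin: centre of its underside, 8 mm above the counter; axes along its sides.
- slot_seat: Fixed pale wooden square seat with a SLOT in one side, on the same board, for the portafilter: 92 mm square outside, 84 mm square recess, walls 28 mm high, floor 4 mm above the origin. The side facing its own +x (away from the robot) has a 50 mm wide slot in its middle, down to the floor, for the handle. Origin: centre of its underside, 8 mm above the counter.
- cookie_press: Look-alike of the tamper, does not belong: the same wooden knob on a SQUARE steel foot 52 mm wide, 24 mm high; 80 mm high in all. Origin: centre of the underside.
- small_mug: Look-alike of the dosing cup, does not belong: steel mug of the same size (54 mm across, 60 mm high) WITH a wire handle, which points along its own +y and reaches 48 mm from the axis. Origin: centre of the underside.
- measuring_scoop: Look-alike of the portafilter, does not belong: thin-walled steel cup 66 mm across, 36 mm high, with a THIN FLAT black strip handle (16 mm wide, 4 mm thick, at the height of the rim) along its own +x, reaching 166 mm from the origin. Origin: centre of the cup's underside.

How it is judged:
By the outcome, as a careful person would: the job done as asked, in the order asked, and still so for the second after the job is handed in, with the robot touching nothing.
It also fails if it takes over 93 s, if anything falls off the work surface, if the arm or the gripper's body presses on something with over 40 N, if the wrist force passes 120 N, or if a joint passes its speed limit or range.

## Robot

A 7-joint arm with a two-finger parallel gripper is mounted at the origin on the work surface. World frame = base frame: x ahead of the robot, y to its left, z up, the work surface at z = 0. Lengths are in m, angles in degrees, forces in N, time in s.
With the tool pointing down it reaches from about 0.425 to 0.95 m from the base axis. Payload 4.7 kg.
Tool frame: the origin (TCP) lies between the finger pads; the fingertips stand 11 mm ahead of it and the grasp point (between the pads) lies 8 mm behind it (tip_extent is the distance from the TCP to the fingertips, in m); z points along the fingers, y is the line along which they close (so a half turn about z gives the same grasp; the last joint's range is limited). The gripper opens to 87 mm and grips with 3 to 60 N. Pads are 19 mm wide; open, the fingers measure 117 mm over their backs; the gripper's body (75 mm by 190 mm) begins 51 mm behind the grasp point.
Start: joints at [70.766, 26.849, -2.785, 87.806, 1.381, 65.374, -4.715], TCP at [0.204, -0.643, 0.234] pointing down, gripper open.
Joint ranges: [-148.3, 148.3], [-19.14, 114.17], [-79.39, 73.82], [5.75, 140.21], [-59.74, 239.74], [12.07, 113.84], [-152.46, 152.46]. Speed limits (degrees/s): [147.25, 147.25, 180, 180, 180, 180, 180].

## Interface

Orientations are given as [roll, pitch, yaw] about the fixed x, y, z axes, in that order (R = Rz(yaw) Ry(pitch) Rx(roll)).
In Python, from cell import * gives the robot as it stands.
- The arm moves only by the shell command python3 -m pendant 'ROWS' [FORCE]. ROWS is JSON, one flat list of numbers, 5 for each row, row after row: the shift along the tool's x, y, z in m, then the turn about the tool's z in degrees, then the finger opening in m, from 0 to 0.087. A call has 1 to 10 rows; each row shifts and turns the commanded pose from where the row before left it, along the tool's axes as they then stand; what a row does not reach is not made up. A row lasts 1/12 s, in which the tool goes at most 41.7 mm and 7.16 degrees, less where a joint would pass 70% of its speed; a pose out of reach is approached as far as the arm can. A call is refused whole if a number of a shift passes 0.0417 or a number of a turn 7.16, either way. A call with a gripper value outside its range is refused whole. The fingers move at their own pace and stop on an object; FORCE is the grip in N (left out, the last holds). Time passes only in rows, so rows that do not move let the fingers close. It gives the time, the measured TCP pose, the force, the opening and the grip force at its end, in the units of the state.
- get_obs(): the state, without advancing time (a new reading comes with each control period).
- capture(name): name is "scene" or "top" or "wrist"; returns the picture (480x640x3 uint8, red, green, blue); there is no depth.
- camera_params(name): a dict with "fx", "fy", "cx", "cy" (pixels), "R" (3x3) and "t" (3): a world point X has camera coordinates R X + t. Camera axes: x right, y down, z forward; pixel columns grow to the right and rows downward; lengths in m; the calibration is good to about 2 mm. A picture is of the moment at which its call begins: read the wrist's pose just before it. camera_params takes no time and is no camera call; for the wrist camera it gives the pose at the moment of the call.
- hand_in(): hands the job in; it is judged then, once.
The state is a dict: "time_s": time; "q": joint angles; "qd": joint speeds; "effort": joint torques, N m; "tcp_pos": TCP position; "tcp_rot": TCP orientation; "contact_force": force on the tool from outside, world axes, zero at the start; "moment": the same for the moment, N m; "grip_width": opening from 0.0 (shut) to 1.0 (fully open); "grip_force": force on a finger pad.
Only numpy, scipy, OpenCV 4.12 (cv2) and the standard library are available. Lean on these libraries where they do the work, as an engineer would, in place of code of your own. Each camera call takes 0.05 s, during which the arm holds its last target. There are 200 camera calls.

## Working session

There is one attempt and no reset: what is moved stays moved. The work goes in short steps, Python scripts to look and compute and a shell command to move; the robot and the scene stay as the last step left them, time stands still between calls to the robot, and variables do not carry over. Pictures are saved under pics/ and viewed, at most 14 in all, crops included, and the job is handed in when it is done.

```bash
mkdir -p pics; ls; python3 - <<'E'
from cell import *
import cv2
o=get_obs(); print(o['time_s'],o['tcp_pos'],o['tcp_rot'],o['grip_width'])
for n in ("scene","top","wrist"):
    p=camera_params(n); im=capture(n); cv2.imwrite(f'pics/{n}0.png',im[:,:,::-1]); print(n,p['fx'],p['cx'],p['cy'],p['R'],p['t'])
E
```

```text
pics
0.0 [ 0.20365735 -0.64292582  0.23248239] [-1.79886270e+02  7.32057296e-03  1.75810781e+01] 0.9990222168578011
scene 579.5448018856504 314.96133393494017 233.64796764755044 [[-0.73371753  0.67945374  0.0010905 ]
 [ 0.50399388  0.54531977 -0.66978841]
 [-0.45568492 -0.4908859  -0.74255121]] [ 0.37909885 -0.20307372  1.52331088]
top 534.6589494258518 324.6167217185109 228.77745498667312 [[-0.01064376 -0.99984955 -0.01369637]
 [-0.99431786  0.01203375 -0.10576946]
 [ 0.10591837  0.01249276 -0.99429635]] [0.00595715 0.5043926  0.97878843]
wrist 332.22082366125835 320.7615282332779 241.13410981926492 [[ 0.30231811 -0.95320572 -0.00161693]
 [-0.91801552 -0.29161304  0.26871795]
 [-0.256615   -0.07975394 -0.96321755]] [-0.67429005 -0.0331239   0.39057041]
```

View pics/top0.png

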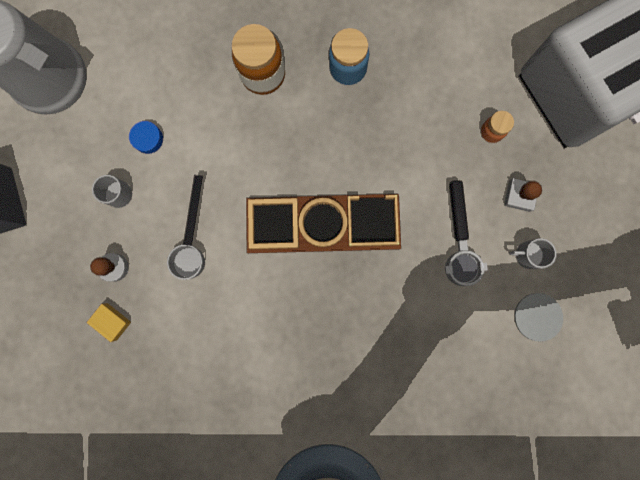

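View pics/scene0.png

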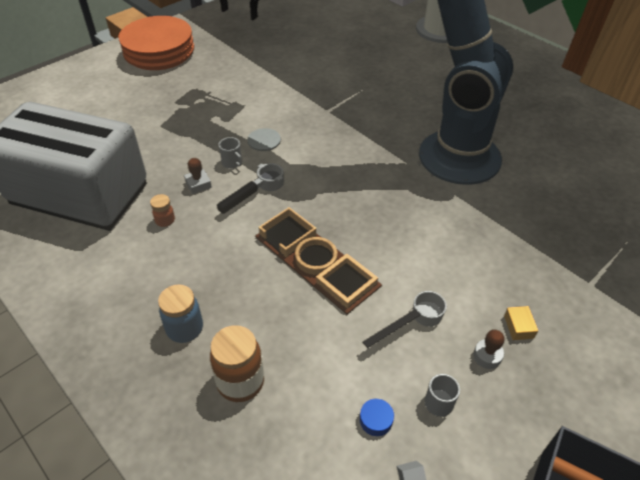

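Top view: square seat is at about (273,223), ring seat (323,222), slot seat (374,220). Dosing cup is at (108,190), tamper (110,268), mug (538,253), and press (523,195). Two long-handled items have heads at (186,261) and (465,268). I'll zoom in to tell them apart.

```bash
python3 - <<'E'
import cv2,numpy as np
im=cv2.imread('pics/top0.png')
def c(x,y,w,h,s): return cv2.resize(im[y:y+h,x:x+w],(w*s,h*s),interpolation=cv2.INTER_CUBIC)
a=c(80,165,133,125,3);b=c(430,165,133,125,3)
d=c(240,185,170,75,4)[:,:]
top=np.hstack([a,b]); d=cv2.copyMakeBorder(cv2.resize(d,(510,225)),0,0,0,top.shape[1]-510,cv2.BORDER_CONSTANT)
cv2.imwrite('pics/crop1.png',np.vstack([top[:, :],d]))
E
```

```text
(no output)
```

View pics/crop1.png

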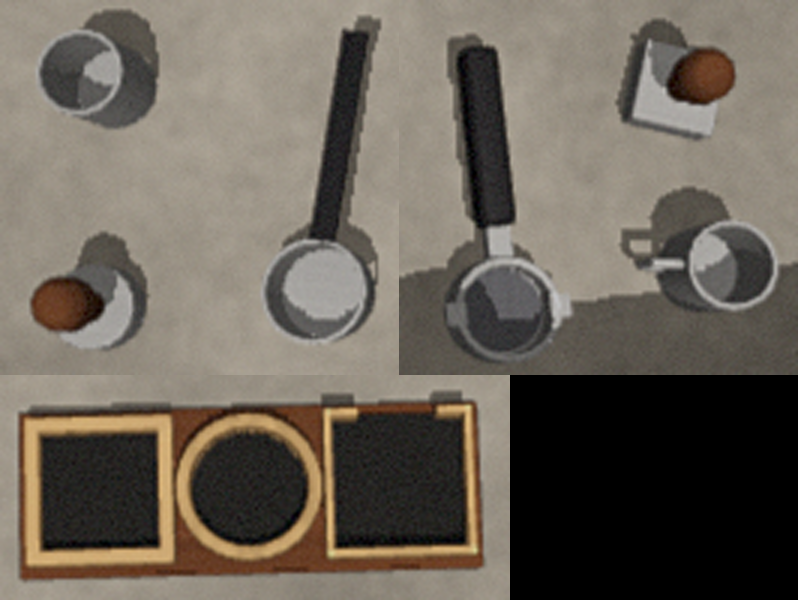

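The right-hand one (head (464,268), thick handle with a neck) is the portafilter. The left is the scoop. Now I'll measure.

```bash
cat > h.py <<'E'
import numpy as np,cv2
from cell import *
def ray(n,uv,z,p=None):
    p=p or camera_params(n); R=np.array(p['R']);t=np.array(p['t'])
    d=R.T@np.array([(uv[0]-p['cx'])/p['fx'],(uv[1]-p['cy'])/p['fy'],1]);c=-R.T@t
    return c+d*(z-c[2])/d[2], c, d/np.linalg.norm(d)
def tri(r1,r2):
    A=[];b=[]
    for _,c,d in (r1,r2):
        P=np.eye(3)-np.outer(d,d);A.append(P);b.append(P@c)
    return np.linalg.lstsq(np.vstack(A),np.hstack(b),rcond=None)[0]
def blob(m,box):
    x0,y0,x1,y1=box; mm=np.zeros_like(m);mm[y0:y1,x0:x1]=m[y0:y1,x0:x1]
    cs,_=cv2.findContours(mm,cv2.RETR_EXTERNAL,cv2.CHAIN_APPROX_NONE)
    return max(cs,key=cv2.contourArea)
def cen(c):
    M=cv2.moments(c);return np.array([M['m10']/M['m00'],M['m01']/M['m00']])
E
python3 - <<'E'
from h import *
np.set_printoptions(precision=4,suppress=True)
im=cv2.imread('pics/top0.png');sc=cv2.imread('pics/scene0.png')
hs=cv2.cvtColor(im,cv2.COLOR_BGR2HSV);h2=cv2.cvtColor(sc,cv2.COLOR_BGR2HSV)
brown=lambda h:cv2.inRange(h,(0,120,30),(14,255,180))
# tamper
a=blob(brown(hs),(85,250,130,285));b=blob(brown(h2),(475,320,515,360))
ra,rb=ray('top',cen(a),.062),ray('scene',cen(b),.062)
print('tamper',cen(a),cv2.contourArea(a),ra[0],rb[0],tri(ra,rb))
# foot
g=cv2.inRange(hs,(0,0,150),(180,25,255));
# seats
pale=cv2.inRange(hs,(12,70,130),(28,200,255))
for n,box,z in(('sq',(245,190,298,255),.03),('ring',(297,190,348,255),.03),('slot',(347,190,405,255),.036)):
    c=blob(pale,box);x,y,w,h=cv2.boundingRect(c);r=cv2.minAreaRect(c)
    P=[ray('top',p,z)[0][:2] for p in cv2.boxPoints(r)]
    print(n,(x,y,w,h),ray('top',r[0],z)[0],[np.linalg.norm(P[i]-P[i-1]) for i in(1,2)],np.degrees(np.arctan2(*(P[1]-P[0])[::-1])))
# board
# cup & heads rim: bright ring
v=hs[:,:,2]
dark=cv2.inRange(hs,(0,0,0),(180,255,50))
c=blob(dark,(445,175,475,242));r=cv2.minAreaRect(c);L=np.array([ray('top',p,.038)[0][:2] for p in cv2.boxPoints(r)])
print('handle',r,ray('top',r[0],.038)[0],L)
for n,(x,y),rr,z in(('cup',(107,189),14,.06),('pf',(464,268),17,.036),('mug',(541,253),14,.06)):
    # radial search of outer bright edge
    pts=[]
    for t in np.radians(np.arange(0,360,5)):
        rs=np.arange(rr-4,rr+5,.25);vals=[cv2.getRectSubPix(v,(1,1),(float(x+q*np.cos(t)),float(y+q*np.sin(t))))[0,0] for q in rs]
        gr=np.diff(np.array(vals,float)); k=gr.argmin(); pts.append((x+rs[k]*np.cos(t),y+rs[k]*np.sin(t)))
    W=np.array([ray('top',p,z)[0][:2] for p in pts]);
    k=np.ones(len(W),bool)
    for _ in range(6):
        s=np.linalg.lstsq(np.c_[2*W[k],np.ones(k.sum())],(W[k]**2).sum(1),rcond=None)[0]
        R=np.sqrt(s[2]+s[:2]@s[:2]);e=abs(np.linalg.norm(W-s[:2],axis=1)-R);k=e<max(.002,1.5*np.median(e))
    print(n,s[:2],'R',R,k.sum())
E
```

```text
tamper [100.6876 266.0686] 255.0 [0.4377 0.4062 0.062 ] [0.4294 0.4039 0.062 ] [0.4362 0.4043 0.0698]
sq (248, 198, 50, 51) [0.5162 0.098  0.03  ] [np.float64(0.09268813207908705), np.float64(0.09455558458950918)] -90.73935554157568
ring (299, 198, 48, 49) [0.5169 0.004  0.03  ] [np.float64(0.0886746115780067), np.float64(0.09069266603295226)] -90.73935554157566
slot (348, 195, 52, 51) [ 0.5183 -0.0906  0.036 ] [np.float64(0.09444623939975207), np.float64(0.09351279717241415)] -89.21580373651129
handle ((458.1219177246094, 210.09754943847656), (59.41217041015625, 13.472647666931152), 83.6598129272461) [ 0.5352 -0.2486  0.038 ] [[ 0.5898 -0.2321]
 [ 0.5922 -0.2571]
 [ 0.4812 -0.265 ]
 [ 0.4788 -0.2403]]
cup [0.5803 0.3992] R 0.024020924884981414 47
pf [ 0.4276 -0.2537] R 0.02790071276978105 50
mug [ 0.4526 -0.3891] R 0.02625250851156685 70
```

```bash
python3 -m pendant '[0,0,0,-7.16,0.087,0,0,0,-7.16,0.087,0,0,0,-7.16,0.087,0,0,0,-7.16,0.087,0,0,0,-7.16,0.087,0,0,0,-7.16,0.087,0,0,0,-7.16,0.087,0,0,0,-7.16,0.087,0,0,0,-7.16,0.087,0,0,0,-7.16,0.087]' 30
python3 -m pendant '[0.038,0.033,0,-0.8,0.087,0.038,0.033,0,0,0.087,0.038,0.033,0,0,0.087,0.038,0.033,0,0,0.087,0.038,0.033,0,0,0.087,0.038,0.033,0,0,0.087,0.038,0.033,0,0,0.087,0.038,0.033,0,0,0.087,0.038,0.033,0,0,0.087]'
python3 -m pendant '[0.04,0,0,0,0.087,0.04,0,0,0,0.087,0.04,0,0,0,0.087,0.04,0,0,0,0.087,0.04,0,0,0,0.087,0.04,0,0,0,0.087,0.04,0,0,0,0.087,0.04,0,0,0,0.087,0.04,0,0,0,0.087,0.04,0,0,0,0.087]'
```

```text
time_s: 0.98
tcp_pos: [0.2037, -0.6433, 0.2331]
tcp_rot: [-180.0, -0.0, 89.5]
contact_force: [-0.6, 0.7, 0.0]
grip_width: 1.003
grip_force: 0.0
time_s: 1.73
tcp_pos: [0.4511, -0.3591, 0.2335]
tcp_rot: [-180.0, 0.0, 90.0]
contact_force: [0.7, -1.1, 0.0]
grip_width: 0.999
grip_force: 0.0
time_s: 2.57
tcp_pos: [0.4499, 0.0408, 0.2337]
tcp_rot: [180.0, 0.0, 90.0]
contact_force: [1.0, -0.1, 1.0]
grip_width: 1.002
grip_force: 0.0
```

```bash
python3 -m pendant '[0.036,-0.0014,0,0,0.087,0.036,-0.0014,0,0,0.087,0.036,-0.0014,0,0,0.087,0.036,-0.0014,0,0,0.087,0.036,-0.0014,0,0,0.087,0.036,-0.0014,0,0,0.087,0.036,-0.0014,0,0,0.087,0.036,-0.0014,0,0,0.087,0.036,-0.0014,0,0,0.087,0.036,-0.0014,0,0,0.087]'
python3 -m pendant '[0,0,0,0,0.087,0,0,0,0,0.087]'
python3 - <<'E'
from h import *
np.set_printoptions(precision=4,suppress=True)
p=camera_params('wrist');im=capture('wrist')[:,:,::-1].copy();cv2.imwrite('pics/w1.png',im)
h=cv2.cvtColor(im,cv2.COLOR_BGR2HSV)
c=blob(cv2.inRange(h,(0,120,20),(14,255,180)),(0,0,640,480))
print(cen(c),cv2.minEnclosingCircle(c),ray('wrist',cen(c),.065,p)[0],get_obs()['tcp_pos'])
E
```

```text
time_s: 3.4
tcp_pos: [0.4364, 0.4006, 0.2331]
tcp_rot: [-180.0, 0.0, 90.0]
contact_force: [1.3, -0.9, 0.5]
grip_width: 1.0
grip_force: 0.0
time_s: 3.57
tcp_pos: [0.4351, 0.4014, 0.2331]
tcp_rot: [-179.9, -0.0, 90.2]
contact_force: [0.1, -0.9, -1.0]
grip_width: 0.998
grip_force: 0.0
[324.009  222.7653] ((323.8790588378906, 222.53248596191406), 17.568391799926758) [0.4379 0.4043 0.065 ] [0.4361 0.3993 0.2329]
```

View pics/w1.png

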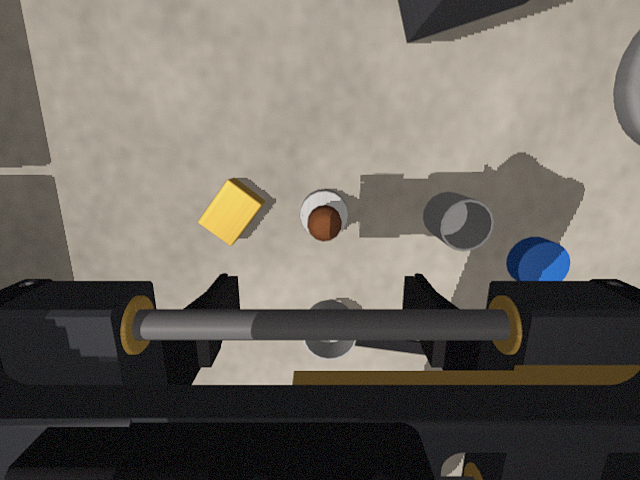

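Wrist view: tamper knob at (324,223), agreeing with the top view to 1 mm. The cup rim is at about (466,222), with nothing between the fingers but the tamper. Descending.

```bash
python3 -m pendant '[0.004,0.001,0.03,0,0.06,0,0,0.037,0,0.06,0,0,0.037,0,0.06,0,0,0.037,0,0.06,0,0,0.022,0,0.06,0,0,0.015,0,0.06,0,0,0,0,0.06,0,0,0,0,0.06]' 30
python3 -m pendant '[0,0,0,0,0.02,0,0,0,0,0.02,0,0,0,0,0.02,0,0,0,0,0.02,0,0,0,0,0.02,0,0,0,0,0.02,0,0,0,0,0.02,0,0,0,0,0.02]' 30
python3 - <<'E'
from h import *
c=cv2.imread('pics/w1.png');
E
```

```text
time_s: 4.28
tcp_pos: [0.4383, 0.4024, 0.0558]
tcp_rot: [180.0, 0.0, 89.9]
contact_force: [-0.0, -0.1, -0.3]
grip_width: 0.695
grip_force: 0.0
time_s: 4.95
tcp_pos: [0.438, 0.4034, 0.0562]
tcp_rot: [179.9, -0.0, 90.0]
contact_force: [-0.1, -1.9, 6.3]
grip_width: 0.375
grip_force: 30.0
```

```bash
python3 -m pendant '[0,0,-0.01,0,0.02,0,0,-0.02,0,0.02,0,0,-0.03,0,0.02,0,0,-0.03,0,0.02,0,0,-0.01,0,0.02,-0.01,0.002,0,0,0.02,-0.02,0.004,0,0,0.02,-0.03,0.006,0,0,0.02,-0.03,0.006,0,0,0.02,-0.03,0.006,0,0,0.02]'
python3 -m pendant '[-0.03,0.006,0,0,0.02,-0.03,0.006,0,0,0.02,-0.03,0.006,0,0,0.02,-0.03,0.006,0,0,0.02,-0.03,0.006,0,0,0.02,-0.03,0.006,0,0,0.02,-0.03,0.006,0,0,0.02,-0.03,0.006,0,0,0.02,-0.02,0.004,0,0,0.02,-0.02,0.003,0,0,0.02]'
python3 -m pendant '[0,0,0,0,0.02,0,0,0,0,0.02]'
python3 - <<'E'
from h import *
print(get_obs()['tcp_pos'])
cv2.imwrite('pics/w2.png',capture('wrist')[:,:,::-1])
E
```

```text
time_s: 5.78
tcp_pos: [0.4604, 0.2798, 0.153]
tcp_rot: [-179.8, 0.2, 90.0]
contact_force: [0.7, 0.3, -3.9]
grip_width: 0.373
grip_force: 30.0
time_s: 6.62
tcp_pos: [0.5146, -0.0002, 0.1532]
tcp_rot: [-179.7, 0.0, 89.8]
contact_force: [-0.1, 1.0, -2.9]
grip_width: 0.373
grip_force: 30.0
time_s: 6.78
tcp_pos: [0.5147, 0.0007, 0.1534]
tcp_rot: [-179.8, 0.0, 89.8]
contact_force: [-0.4, 1.0, -3.5]
grip_width: 0.373
grip_force: 30.0
[0.51474223 0.0006999  0.15341363]
```

View pics/w2.png

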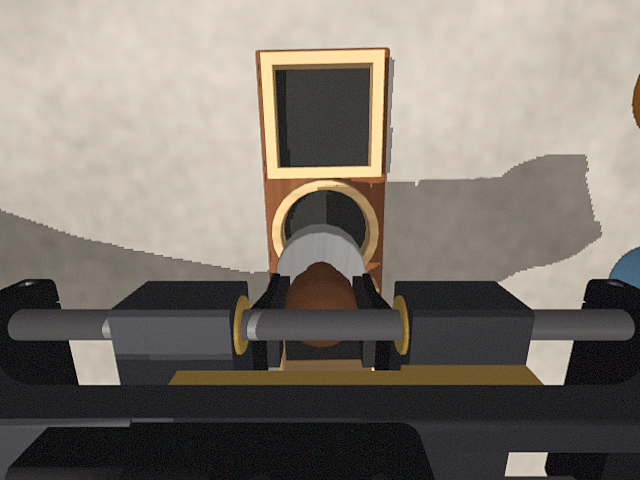

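Wrist view: tamper hangs upright. The ring seat at (325,230) is centred under it left to right, and the empty square seat at (323,120) is beyond. Lowering.

```bash
python3 -m pendant '[0.003,0.002,0.015,0,0.02,0,0,0.025,0,0.02,0,0,0.02,0,0.02,0,0,0.01,0,0.02,0,0,0.007,0,0.02,0,0,0.003,0,0.02,0,0,0.002,0,0.02,0,0,0,0,0.02,0,0,0,0,0.02]'
python3 -m pendant '[0,0,0.0015,0,0.02,0,0,0.001,0,0.02,0,0,0,0,0.02,0,0,0,0,0.02]'
```

```text
time_s: 7.58
tcp_pos: [0.5191, 0.0063, 0.0743]
tcp_rot: [179.9, 0.0, 90.0]
contact_force: [-0.3, -0.4, -3.8]
grip_width: 0.371
grip_force: 30.0
time_s: 7.92
tcp_pos: [0.5185, 0.006, 0.0712]
tcp_rot: [180.0, 0.0, 90.0]
contact_force: [-0.2, -0.3, -2.3]
grip_width: 0.375
grip_force: 30.0
```

```bash
python3 -m pendant '[0,0,0.001,0,0.02,0,0,0.001,0,0.02,0,0,0,0,0.02,0,0,0,0,0.02]'
python3 -m pendant '[0,0,0.001,0,0.02,0,0,0,0,0.02,0,0,0,0,0.02]'
```

```text
time_s: 8.25
tcp_pos: [0.5184, 0.0061, 0.069]
tcp_rot: [-180.0, 0.0, 90.0]
contact_force: [0.1, 0.2, -3.1]
grip_width: 0.373
grip_force: 30.0
time_s: 8.5
tcp_pos: [0.5186, 0.006, 0.0683]
tcp_rot: [180.0, 0.0, 90.0]
contact_force: [-1.2, -0.9, 0.0]
grip_width: 0.374
grip_force: 30.0
```

```bash
python3 -m pendant '[0,0,0.0007,0,0.02,0,0,0,0,0.02,0,0,0,0,0.02]'
```

```text
time_s: 8.75
tcp_pos: [0.5186, 0.0059, 0.0682]
tcp_rot: [180.0, 0.1, 90.0]
contact_force: [-2.4, -2.0, 5.9]
grip_width: 0.376
grip_force: 30.0
```

```bash
python3 -m pendant '[0,0,0,0,0.04,0,0,0,0,0.05,0,0,0,0,0.06,0,0,0,0,0.06,0,0,-0.005,0,0.06,0,0,-0.02,0,0.06,0,0,-0.04,0,0.06,0,0,-0.04,0,0.06,0,0,-0.04,0,0.08]'
python3 -m pendant '[0.039,0.006,0,0,0.08,0.039,0.006,0,0,0.08,0.039,0.006,0,0,0.08,0.039,0.006,0,0,0.08,0.039,0.006,0,0,0.08,0.039,0.006,0,0,0.08,0.039,0.006,0,0,0.08,0.039,0.006,0,0,0.08,0.039,0.006,0,0,0.08,0.039,0.006,0,0,0.08]'
python3 -m pendant '[0,0,0,0,0.08,0,0,0,0,0.08]'
python3 - <<'E'
from h import *
print(get_obs()['tcp_pos'])
p=camera_params('wrist');im=capture('wrist')[:,:,::-1].copy();cv2.imwrite('pics/w3.png',im)
t=capture('top')[:,:,::-1];cv2.imwrite('pics/t3.png',t)
cv2.imwrite('pics/w3c.png',np.hstack([im[:,:,:][100:400,170:470],cv2.resize(t[180:270,230:420],(600,284))[:284].copy() if 0 else cv2.copyMakeBorder(cv2.resize(t[185:260,240:410],(480,212)),0,88,0,0,cv2.BORDER_CONSTANT)]))
E
```

```text
time_s: 9.5
tcp_pos: [0.518, 0.0065, 0.214]
tcp_rot: [-180.0, -0.0, 90.0]
contact_force: [-0.2, -0.6, -0.9]
grip_width: 0.707
grip_force: 0.0
time_s: 10.33
tcp_pos: [0.5786, 0.398, 0.2124]
tcp_rot: [-180.0, 0.0, 90.0]
contact_force: [1.1, -0.7, 0.2]
grip_width: 0.918
grip_force: 0.0
time_s: 10.5
tcp_pos: [0.5769, 0.3994, 0.212]
tcp_rot: [-179.9, -0.1, 90.3]
contact_force: [0.0, -0.8, 0.8]
grip_width: 0.922
grip_force: 0.0
[0.57689132 0.399416   0.21201843]
```

View pics/w3c.png

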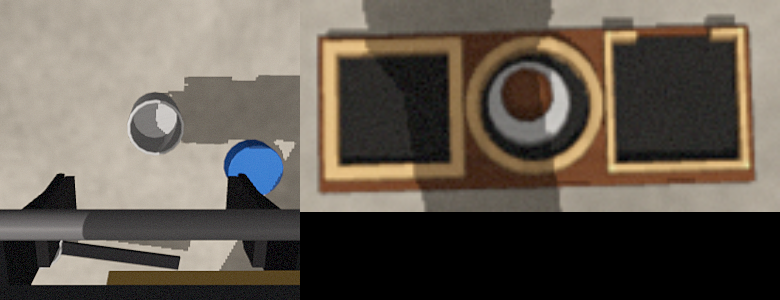

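Right crop: the tamper stands inside the ring. Left crop: cup rim centred at image (326,226), with the blue lid to its lower right near (422,265). I'll check the cup position and the lid clearance.

```bash
python3 - <<'E'
from h import *
np.set_printoptions(precision=4,suppress=True)
p=camera_params('wrist');im=cv2.imread('pics/w3.png')
print('cup',ray('wrist',(326,226),.06,p)[0], 'rim L/R',ray('wrist',(299.5,226),.06,p)[0],ray('wrist',(352.5,226),.06,p)[0])
h=cv2.cvtColor(im,cv2.COLOR_BGR2HSV);c=blob(cv2.inRange(h,(100,120,50),(125,255,255)),(350,200,640,300))
for q in c[::6]: print(ray('wrist',q[0],.02,p)[0][:2],end=' ')
E
```

```text
cup [0.5835 0.3983 0.06  ] rim L/R [0.5587 0.3983 0.06  ] [0.6083 0.3982 0.06  ]
[0.6808 0.3735] [0.6745 0.3713] [0.6683 0.3668] [0.6623 0.36  ] [0.6605 0.3532] [0.6599 0.3463] [0.6603 0.3393] [0.6629 0.3322] [0.6695 0.3334] [0.675  0.3334] [0.6803 0.3357] [0.6863 0.3298] [0.6925 0.3226] [0.6975 0.3154] [0.7047 0.3105] [0.7111 0.3142] [0.7172 0.3202] [0.7209 0.3274] [0.7224 0.3345] [0.7228 0.3416] [0.7209 0.3485] [0.7169 0.3554] [0.712  0.3611] [0.705  0.3668] [0.6981 0.3713] [0.6915 0.3735] [0.685  0.3735]
```

```bash
python3 -m pendant '[0,0.0045,0.03,0,0.076,0,0,0.037,0,0.076,0,0,0.037,0,0.076,0,0,0.035,0,0.076,0,0,0.02,0,0.076,0,0,0.015,0,0.076,0,0,0,0,0.076,0,0,0,0,0.076]' 12
python3 -m pendant '[0,0,0,0,0.045,0,0,0,0,0.045,0,0,0,0,0.045,0,0,0,0,0.045,0,0,0,0,0.045,0,0,0,0,0.045]' 15
```

```text
time_s: 11.27
tcp_pos: [0.5839, 0.395, 0.0388]
tcp_rot: [180.0, 0.0, 89.9]
contact_force: [-0.2, 0.1, 1.6]
grip_width: 0.871
grip_force: 0.0
time_s: 11.77
tcp_pos: [0.583, 0.3965, 0.0394]
tcp_rot: [180.0, -0.0, 90.0]
contact_force: [-2.1, -0.7, 4.6]
grip_width: 0.604
grip_force: 15.0
```

```bash
python3 -m pendant '[0,0,-0.01,0,0.045,0,0,-0.02,0,0.045,0,0,-0.03,0,0.045,0,0,-0.03,0,0.045,0,0,-0.01,0,0.045,-0.01,-0.002,0,0,0.045,-0.02,-0.005,0,0,0.045,-0.03,-0.007,0,0,0.045,-0.03,-0.007,0,0,0.045,-0.03,-0.007,0,0,0.045]'
python3 -m pendant '[-0.03,-0.007,0,0,0.045,-0.03,-0.007,0,0,0.045,-0.03,-0.007,0,0,0.045,-0.03,-0.007,0,0,0.045,-0.03,-0.006,0,0,0.045,-0.02,-0.006,0,0,0.045,-0.0085,-0.006,0,0,0.045,0,0,0,0,0.045,0,0,0,0,0.045]'
python3 - <<'E'
from h import *
print(get_obs()['tcp_pos'])
im=capture('wrist')[:,:,::-1];t=capture('top')[:,:,::-1]
cv2.imwrite('pics/w4c.png',np.hstack([im[100:400,170:470],t[100:400,180:440]]))
E
```

```text
time_s: 12.6
tcp_pos: [0.5535, 0.273, 0.136]
tcp_rot: [-179.8, 0.2, 90.0]
contact_force: [-0.1, 0.0, -1.0]
grip_width: 0.599
grip_force: 15.0
time_s: 13.35
tcp_pos: [0.5084, 0.0979, 0.1378]
tcp_rot: [-180.0, -0.0, 90.0]
contact_force: [-0.7, 1.2, -1.0]
grip_width: 0.603
grip_force: 15.0
[0.50837303 0.09786576 0.13781279]
```

View pics/w4c.png

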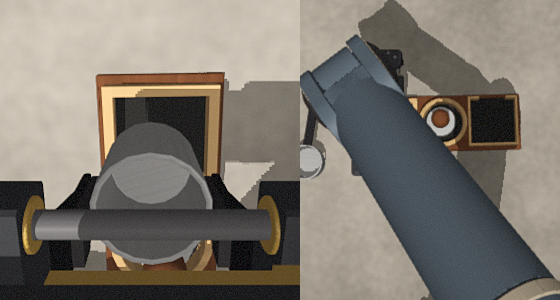

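Wrist crop: cup is held upright over the square seat, left of centre by about 8 mm in x. I'll correct that and lower.

```bash
python3 -m pendant '[0,0.008,0.01,0,0.045,0,0,0.025,0,0.045,0,0,0.02,0,0.045,0,0,0.012,0,0.045,0,0,0.008,0,0.045,0,0,0.005,0,0.045,0,0,0.002,0,0.045,0,0,0,0,0.045,0,0,0,0,0.045]'
python3 -m pendant '[0,0,0.001,0,0.045,0,0,0.001,0,0.045,0,0,0,0,0.045,0,0,0,0,0.045]'
```

```text
time_s: 14.2
tcp_pos: [0.5176, 0.098, 0.057]
tcp_rot: [179.9, -0.0, 90.0]
contact_force: [0.2, 0.7, -1.6]
grip_width: 0.608
grip_force: 15.0
time_s: 14.53
tcp_pos: [0.5171, 0.0975, 0.0546]
tcp_rot: [180.0, 0.0, 90.0]
contact_force: [-0.5, -0.9, -0.8]
grip_width: 0.6
grip_force: 15.0
```

```bash
python3 -m pendant '[0,0,0.001,0,0.045,0,0,0.0008,0,0.045,0,0,0,0,0.045,0,0,0,0,0.045]'
python3 -m pendant '[0,0,0.001,0,0.045,0,0,0,0,0.045,0,0,0,0,0.045]'
python3 -m pendant '[0,0,0.0007,0,0.045,0,0,0,0,0.045,0,0,0,0,0.045]'
```

```text
time_s: 14.87
tcp_pos: [0.517, 0.0976, 0.0525]
tcp_rot: [-180.0, 0.0, 90.0]
contact_force: [-0.1, 0.2, -0.9]
grip_width: 0.6
grip_force: 15.0
time_s: 15.12
tcp_pos: [0.5169, 0.0976, 0.0515]
tcp_rot: [-180.0, 0.0, 90.0]
contact_force: [1.0, 0.1, -0.5]
grip_width: 0.603
grip_force: 15.0
time_s: 15.37
tcp_pos: [0.5171, 0.0977, 0.0513]
tcp_rot: [180.0, 0.0, 90.0]
contact_force: [-0.8, -0.2, 4.4]
grip_width: 0.599
grip_force: 15.0
```

```bash
python3 -m pendant '[0,0,0,0,0.06,0,0,0,0,0.075,0,0,0,0,0.08,0,0,0,0,0.08,0,0,-0.005,0,0.08,0,0,-0.02,0,0.08,0,0,-0.04,0,0.08,0,0,-0.04,0,0.08,0,0,-0.04,0,0.08,0,0,-0.025,0,0.08]'
python3 -m pendant '[-0.035,-0.0028,0,0,0.08,-0.035,-0.0028,0,0,0.08,-0.035,-0.0028,0,0,0.08,-0.035,-0.0028,0,0,0.08,-0.035,-0.0028,0,0,0.08,-0.035,-0.0028,0,0,0.08,-0.035,-0.0028,0,0,0.08,-0.035,-0.0028,0,0,0.08,-0.035,-0.0028,0,0,0.08,-0.035,-0.0028,0,0,0.08]'
python3 -m pendant '[0,0,0,7.16,0.08,0,0,0,7.16,0.08,0,0,0,7.16,0.08,0,0,0,7.16,0.08,0,0,0,7.16,0.08,0,0,0,7.16,0.08,0,0,0,7.16,0.08,0,0,0,7.16,0.08,0,0,0,7.16,0.08,0,0,0,7.16,0.08]'
python3 -m pendant '[0,0,0,7.16,0.06,0,0,0,7.16,0.06,0,0,0,0,0.06,0,0,0,0,0.06]'
python3 - <<'E'
from h import *
print(get_obs()['tcp_pos'])
p=camera_params('wrist');im=capture('wrist')[:,:,::-1];t=capture('top')[:,:,::-1]
cv2.imwrite('pics/w5.png',im);cv2.imwrite('pics/t5.png',t)
np.save('p5.npy',p,allow_pickle=True)
E
```

```text
time_s: 16.2
tcp_pos: [0.5181, 0.0987, 0.2251]
tcp_rot: [179.7, -0.1, 90.0]
contact_force: [0.8, 0.2, 0.3]
grip_width: 0.92
grip_force: 0.0
time_s: 17.03
tcp_pos: [0.4884, -0.2539, 0.2213]
tcp_rot: [180.0, 0.0, 90.0]
contact_force: [1.1, 0.3, 0.2]
grip_width: 0.923
grip_force: 0.0
time_s: 17.87
tcp_pos: [0.4889, -0.2521, 0.2211]
tcp_rot: [180.0, -0.0, 18.1]
contact_force: [-0.3, -0.1, -0.2]
grip_width: 0.924
grip_force: 0.0
time_s: 18.2
tcp_pos: [0.4889, -0.252, 0.2211]
tcp_rot: [180.0, -0.0, 4.3]
contact_force: [1.0, -0.2, -0.0]
grip_width: 0.725
grip_force: 0.0
[ 0.48893091 -0.25203747  0.22108424]
```

View pics/w5.png

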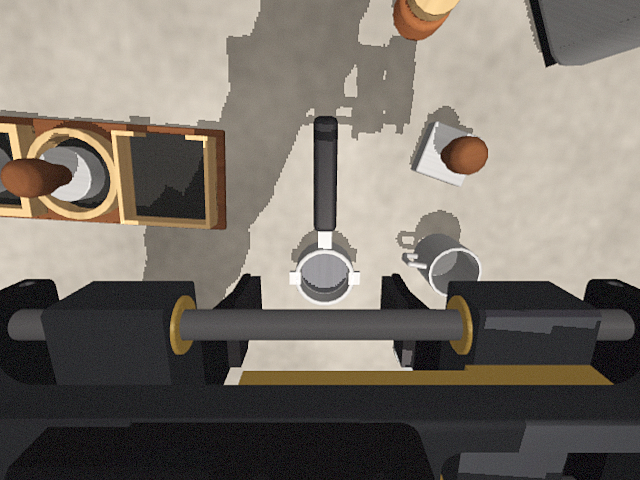

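View pics/t5.png

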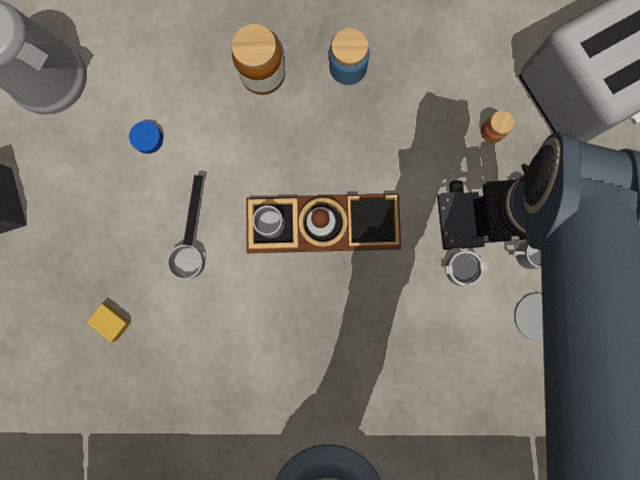

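Wrist view: portafilter handle from (325,118) to (325,231), vertical in the image, so the yaw is matched. Head is at (325,273), press foot at (441,153), mug at (447,268). Top view: cup at (269,220) in the square seat, tamper in the ring. Now I'll cast these rays.

```bash
python3 - <<'E'
from h import *
np.set_printoptions(precision=4,suppress=True)
p=np.load('p5.npy',allow_pickle=True).item();im=cv2.imread('pics/w5.png');h=cv2.cvtColor(im,cv2.COLOR_BGR2HSV)
c=blob(cv2.inRange(h,(0,0,0),(180,255,62)),(305,105,345,235));r=cv2.minAreaRect(c);x,y,w,hh=cv2.boundingRect(c)
print(r);f=lambda u,z:ray('wrist',u,z,p)[0]
print('handle',[f(q,.032)[:2] for q in cv2.boxPoints(r)])
print('near/far mid',f((x+w/2,y+hh),.038),f((x+w/2,y),.03))
print('head',f((325,273),.036),'ears',f((290,279),.03),f((359,279),.03))
print('press knob',f((464,155),.066),'foot corners',[f(q,.024)[:2] for q in((434,122),(475,140),(458,186),(412,171))])
for n,q,z in(('slotseat outer R',(222,131),.036),('R low',(214,228),.036),('L up',(115,129),.036),('L low',(121,222),.036)):print(n,f(q,z)[:2])
E
```

```text
((325.5, 173.0), (114.0, 23.0), 90.0)
handle [array([ 0.5916, -0.2381]), array([ 0.5933, -0.2602]), array([ 0.4808, -0.2701]), array([ 0.479 , -0.2459])]
near/far mid [ 0.4803 -0.2584  0.038 ] [ 0.5927 -0.2497  0.03  ]
head [ 0.4332 -0.2611  0.036 ] ears [ 0.4209 -0.2233  0.03  ] [ 0.4266 -0.2994  0.03  ]
press knob [ 0.566  -0.3749  0.066 ] foot corners [array([ 0.5956, -0.3568]), array([ 0.5818, -0.4007]), array([ 0.5352, -0.3921]), array([ 0.5468, -0.3421])]
slotseat outer R [ 0.5711 -0.1509]
R low [ 0.4743 -0.1421]
L up [ 0.5653 -0.0483]
L low [ 0.4735 -0.0462]
```

```bash
python3 -m pendant '[0.003,0.002,0.035,0,0.055,0,0,0.037,0,0.055,0,0,0.037,0,0.055,0,0,0.037,0,0.055,0,0,0.025,0,0.055,0,0,0.015,0,0.055,0,0,0.010,0,0.055,0,0,0.006,0,0.055,0,0,0,0,0.055,0,0,0,0,0.055]'
python3 -m pendant '[0,0,0,0,0.01,0,0,0,0,0.01,0,0,0,0,0.01,0,0,0,0,0.01,0,0,0,0,0.01,0,0,0,0,0.01,0,0,0,0,0.01,0,0,0,0,0.01]' 60
```

```text
time_s: 19.13
tcp_pos: [0.4927, -0.2544, 0.0196]
tcp_rot: [180.0, -0.1, 4.1]
contact_force: [1.3, 0.0, 0.1]
grip_width: 0.634
grip_force: 0.0
time_s: 19.8
tcp_pos: [0.4923, -0.2545, 0.0192]
tcp_rot: [180.0, -0.0, 4.1]
contact_force: [-0.9, 0.0, 1.4]
grip_width: 0.27
grip_force: 59.9
```

```bash
python3 -m pendant '[0,0,-0.003,0,0.01,0,0,-0.007,0,0.01,0,0,-0.01,0,0.01,0,0,-0.02,0,0.01,0,0,-0.02,0,0.01,0,0,-0.02,0,0.01,0,0,-0.01,0,0.01,0,0,0,1.75,0.01,0,0,0,1.75,0.01,0,0,0,0,0.01]'
python3 -m pendant '[0.009,-0.016,0,0,0.01,0.011,-0.02,0,0,0.01,0.011,-0.02,0,0,0.01,0.011,-0.02,0,0,0.01,0.011,-0.02,0,0,0.01,0.011,-0.02,0,0,0.01,0.011,-0.02,0,0,0.01,0.009,-0.018,0,0,0.01,0.005,-0.01,0,0,0.01,0,0,0,0,0.01]'
python3 - <<'E'
from h import *
o=get_obs();print(o['tcp_pos'],o['tcp_rot'],o['moment'])
p=camera_params('wrist');im=capture('wrist')[:,:,::-1];s=capture('scene')[:,:,::-1]
cv2.imwrite('pics/w6.png',im);np.save('p6.npy',p,allow_pickle=True)
cv2.imwrite('pics/w6c.png',np.hstack([im[60:400,150:550],cv2.resize(s[150:320,215:415],(400,340))]))
E
```

```text
time_s: 20.63
tcp_pos: [0.4916, -0.2539, 0.1091]
tcp_rot: [180.0, 0.0, 0.5]
contact_force: [0.5, 0.2, -4.4]
grip_width: 0.268
grip_force: 59.9
time_s: 21.47
tcp_pos: [0.5803, -0.0856, 0.1088]
tcp_rot: [-179.9, -0.0, 0.9]
contact_force: [0.9, 0.5, -4.7]
grip_width: 0.269
grip_force: 59.9
[ 0.58028005 -0.08561198  0.10882235] [-1.79877689e+02 -4.26483085e-02  8.68130560e-01] [ 0.05421106 -0.26121244  0.01198138]
```

View pics/w6c.png

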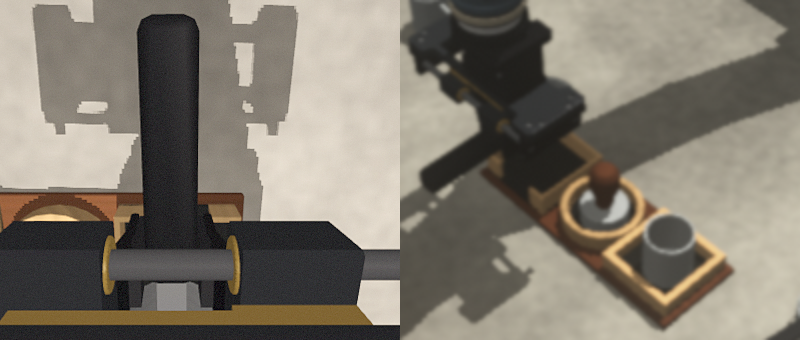

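Wrist crop: handle is held straight ahead (crop x 138–198) and the slot edges sit either side below. Scene crop: handle looks about level. I'll check the head over the recess from the top camera.

```bash
python3 - <<'E'
from h import *
t=capture('top')[:,:,::-1];s=capture('scene')[:,:,::-1]
cv2.imwrite('pics/t7.png',t);cv2.imwrite('pics/s7.png',s)
cv2.imwrite('pics/t7c.png',np.hstack([cv2.resize(t[150:270,330:450],(480,480),interpolation=cv2.INTER_CUBIC),cv2.resize(s[180:260,210:290],(320,320))[:,:].copy() if 0 else cv2.resize(s[160:280,210:290],(320,480),interpolation=cv2.INTER_CUBIC)]))
E
```

```text
(no output)
```

View pics/t7c.png

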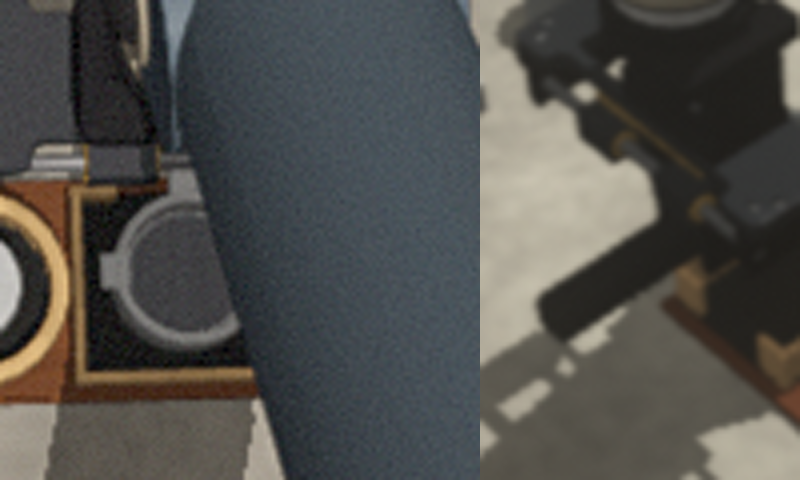

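Top crop: the head's rim shows left edge at crop (114,272), top (185,193), bottom (185,348), and left ear at x≈100. I'll convert these at the lifted rim height.

```bash
python3 - <<'E'
from h import *
np.set_printoptions(precision=4,suppress=True)
f=lambda x,y,z:ray('top',(330+(x-1.5)/4,150+(y-1.5)/4),z)[0]
z=.1256
for q in((114,272),(185,193),(185,348),(130,228),(130,316)): print(q,f(*q,z)[:2])
print('ear',f(100,270,z-.008)); 
print('recess inner: left',f(87,272,.036),'low',f(160,368,.036),'high',f(100,205,.036))
W=np.array([f(*q,z)[:2] for q in((114,272),(185,193),(185,348),(130,228),(130,316))])
s=np.linalg.lstsq(np.c_[2*W,np.ones(5)],(W**2).sum(1),rcond=None)[0];print('centre',s[:2],np.sqrt(s[2]+s[:2]@s[:2]),get_obs()['tcp_pos'])
E
```

```text
(114, 272) [ 0.5122 -0.0581]
(185, 193) [ 0.5458 -0.0889]
(185, 348) [ 0.4795 -0.0875]
(130, 228) [ 0.531  -0.0652]
(130, 316) [ 0.4934 -0.0645]
ear [ 0.5142 -0.0525  0.1176]
recess inner: left [ 0.5238 -0.0501  0.036 ] low [ 0.4784 -0.0832  0.036 ] high [ 0.5553 -0.0566  0.036 ]
centre [ 0.5124 -0.0919] 0.03326342814519649 [ 0.5785 -0.0915  0.1085]
```

```bash
python3 -m pendant '[0.0055,0,0.005,0,0.01,0,0,0.01,0,0.01,0,0,0.01,0,0.01,0,0,0.01,0,0.01,0,0,0.007,0,0.01,0,0,0.003,0,0.01,0,0,0,0,0.01,0,0,0,0,0.01,0,0,0,0,0.01]'
python3 - <<'E'
from h import *
o=get_obs();print(o['tcp_pos'],o['tcp_rot'],o['moment'])
t=capture('top')[:,:,::-1]
cv2.imwrite('pics/t8c.png',cv2.resize(t[180:260,340:420],(560,560),interpolation=cv2.INTER_CUBIC))
E
```

```text
time_s: 22.42
tcp_pos: [0.5854, -0.0891, 0.0643]
tcp_rot: [180.0, -0.1, 0.6]
contact_force: [0.1, -0.4, -4.2]
grip_width: 0.273
grip_force: 59.9
[ 0.58537794 -0.08910822  0.06428175] [ 1.79993762e+02 -6.11826659e-02  5.68988200e-01] [ 0.04767501 -0.24864544  0.01141151]
```

View pics/t8c.png

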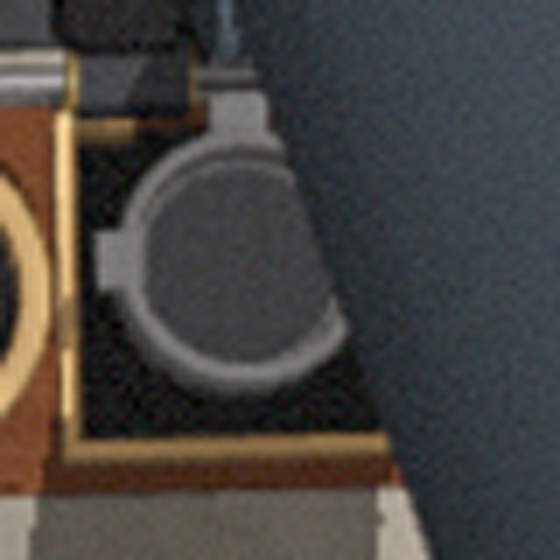

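```bash
python3 - <<'E'
from h import *
np.set_printoptions(precision=4,suppress=True)
f=lambda x,y,z:ray('top',(340+(x-3)/7,180+(y-3)/7),z)[0]
z=.0805
W=np.array([f(*q,z)[:2] for q in((122,258),(240,390),(141,190),(150,345),(190,381))])
s=np.linalg.lstsq(np.c_[2*W,np.ones(5)],(W**2).sum(1),rcond=None)[0];print('centre',s[:2],np.sqrt(s[2]+s[:2]@s[:2]))
print('ear',f(96,260,.075),'wall',f(78,260,.036),f(240,437,.036),'outer',f(56,260,.036),f(220,462,.036))
E
```

```text
centre [ 0.5184 -0.0908] 0.03296063111536146
ear [ 0.5204 -0.052   0.075 ] wall [ 0.5255 -0.0489  0.036 ] [ 0.4777 -0.091   0.036 ] outer [ 0.5256 -0.043   0.036 ] [ 0.4711 -0.0856  0.036 ]
```

Top crop: ear at crop x=96 clears the wall at 78. The head's centre is within about 1 mm of the recess centre, so I'm lowering.

```bash
python3 -m pendant '[0,0,0.005,0,0.01,0,0,0.007,0,0.01,0,0,0.007,0,0.01,0,0,0.005,0,0.01,0,0,0.003,0,0.01,0,0,0.001,0,0.01,0,0,0,0,0.01,0,0,0,0,0.01]'
python3 -m pendant '[0,0,0.001,0,0.01,0,0,0.0007,0,0.01,0,0,0,0,0.01,0,0,0,0,0.01]'
```

```text
time_s: 23.13
tcp_pos: [0.5851, -0.0891, 0.0359]
tcp_rot: [-180.0, -0.0, 0.6]
contact_force: [0.4, -0.1, -5.1]
grip_width: 0.272
grip_force: 59.9
time_s: 23.47
tcp_pos: [0.5849, -0.0892, 0.0343]
tcp_rot: [180.0, -0.0, 0.6]
contact_force: [-0.6, -0.3, -4.4]
grip_width: 0.274
grip_force: 59.9
```

```bash
python3 -m pendant '[0,0,0.0008,0,0.01,0,0,0,0,0.01,0,0,0,0,0.01]'
python3 -m pendant '[0,0,0.0008,0,0.01,0,0,0,0,0.01,0,0,0,0,0.01]'
python3 -m pendant '[0,0,0.0007,0,0.01,0,0,0,0,0.01,0,0,0,0,0.01]'
python3 -c "from cell import *;print(get_obs()['moment'])"
```

```text
time_s: 23.72
tcp_pos: [0.5849, -0.0892, 0.0333]
tcp_rot: [180.0, 0.0, 0.6]
contact_force: [-0.0, -0.4, -4.9]
grip_width: 0.274
grip_force: 59.9
time_s: 23.97
tcp_pos: [0.5849, -0.0892, 0.0325]
tcp_rot: [180.0, 0.0, 0.6]
contact_force: [-0.2, -0.4, -4.2]
grip_width: 0.269
grip_force: 59.9
time_s: 24.22
tcp_pos: [0.585, -0.0892, 0.0319]
tcp_rot: [180.0, -0.0, 0.6]
contact_force: [-0.7, -0.9, -4.3]
grip_width: 0.272
grip_force: 59.9
[ 0.0596976  -0.23049787  0.00807557]
```

```bash
python3 -m pendant '[0,0,0.0007,0,0.01,0,0,0,0,0.01,0,0,0,0,0.01]'
python3 -m pendant '[0,0,0.0006,0,0.01,0,0,0,0,0.01,0,0,0,0,0.01]'
python3 -c "from cell import *;print(get_obs()['moment'])"
```

```text
time_s: 24.47
tcp_pos: [0.5851, -0.0892, 0.0314]
tcp_rot: [180.0, -0.0, 0.6]
contact_force: [-0.4, -0.2, -3.5]
grip_width: 0.271
grip_force: 59.9
time_s: 24.72
tcp_pos: [0.5852, -0.0892, 0.0311]
tcp_rot: [180.0, -0.0, 0.6]
contact_force: [-0.7, 0.5, 2.7]
grip_width: 0.27
grip_force: 59.9
[0.00963479 0.25255216 0.02480902]
```

Contact is centred under the head (7 N at about 70 mm), so it is flat. Releasing.

```bash
python3 -m pendant '[0,0,0,0,0.024,0,0,0,0,0.026,0,0,0,0,0.03,0,0,0,0,0.04,0,0,0,0,0.04,0,0,-0.005,0,0.04,0,0,-0.015,0,0.04,0,0,-0.03,0,0.04,0,0,-0.04,0,0.04,0,0,-0.04,0,0.04]' 10
python3 -m pendant '[0.01,0,-0.04,0,0.04,0.01,0.03,-0.02,0,0.04,0,0.04,0,0,0.04,0,0.04,0,0,0.04,0,0.04,0,0,0.04,0,0.04,0,0,0.04,0,0.04,0,0,0.04,0,0.04,0,0,0.04,0,0,0,0,0.04,0,0,0,0,0.04]'
python3 - <<'E'
from h import *
t=capture('top')[:,:,::-1];s=capture('scene')[:,:,::-1]
cv2.imwrite('pics/f.png',np.hstack([cv2.resize(t[150:280,235:405],(420,321),interpolation=cv2.INTER_CUBIC),cv2.resize(s[190:320,230:390],(380,321)[:2],interpolation=cv2.INTER_CUBIC)]))
cv2.imwrite('pics/ft.png',t);cv2.imwrite('pics/fs.png',s)
E
```

```text
time_s: 25.55
tcp_pos: [0.584, -0.089, 0.1615]
tcp_rot: [-180.0, 0.1, 0.6]
contact_force: [1.1, 0.1, -0.5]
grip_width: 0.458
grip_force: 0.0
time_s: 26.38
tcp_pos: [0.606, -0.363, 0.2199]
tcp_rot: [180.0, 0.1, 0.2]
contact_force: [-0.3, -0.0, -0.2]
grip_width: 0.46
grip_force: 0.0
```

View pics/f.png

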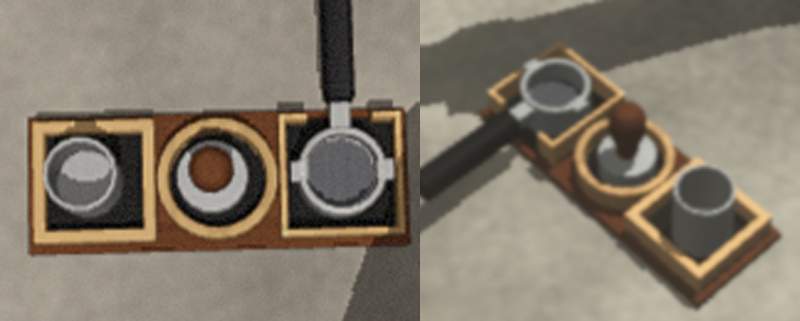

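All three tools are seated: cup in the square seat (80,175), tamper in the ring (212,170), and portafilter in the slot seat with its head at (340,172) and handle out through the slot. The arm is clear.

```bash
python3 -c "from cell import *;print(hand_in())"
```

```text
the job is handed in; nothing more can be done
None
```

The tamper, dosing cup and portafilter are set down in their seats in that order, the three look-alikes were left where they were, and the job is handed in at about 26 s of the 93 s allowed; no verdict came back.

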